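# Proof-pull a clamped rock core with the spring gauge

## Robot

A 7-joint arm with a two-finger parallel gripper is mounted at the origin on the work surface. World frame = base frame: x ahead of the robot, y to its left, z up, the work surface at z = 0. Lengths are in m, angles in rad, forces in N, time in s.
With the tool pointing down it reaches from about 0.35 to 0.9 m from the base axis. Payload 8.1 kg.
Tool frame: the origin (TCP) lies midway between the tips of the shut fingers; the grasp point (between the pads) lies 19 mm behind it; z points along the fingers, y is the line along which they close (so a half turn about z gives the same grasp; the last joint's range is limited). The gripper opens to 92 mm and grips with 3 to 60 N. Pads are 19 mm wide; open, the fingers measure 130 mm over their backs; the gripper's body (75 mm by 190 mm) begins 47 mm behind the grasp point.
Start: joints at [1.225, 0.434, 0.025, 1.573, -0.012, 1.134, -0.075], TCP at [0.15, -0.607, 0.227] pointing down, gripper open.
Joint ranges: [-2.62, 2.62], [-0.44, 2.09], [-1.27, 1.32], [0.08, 2.57], [-1.32, 4.46], [0.12, 2], [-2.74, 2.74]. Speed limits (rad/s): [2.22, 2.22, 3.01, 3.01, 3.14, 3.14, 3.14].

## Interface

Orientations are given as a 3x3 rotation matrix whose columns are the frame's x, y, z axes.
In Python, from station import bot, get_image, workorder gives the robot as it stands.
- The arm moves only by the tool move_arm, never from a script. Its argument "rows" is one flat list of numbers, 6 for each row, row after row: the shift along the tool's x, y, z as a fraction of full scale, then the turn, a rotation vector about the tool's x, y, z as a fraction of full scale. In form: [dx, dy, dz, ax, ay, az, dx, dy, dz, ax, ay, az, ...]. A call has exactly 10 rows; each row shifts and turns the commanded pose from where the row before left it, along the tool's axes as they then stand; what a row does not reach is not made up. Full scale, the value 1, is 0.025 m for a shift and 4 degrees for a turn. A row lasts 1/12 s, in which the tool goes at most 41.7 mm and 7.16 degrees, less where a joint would pass 70% of its speed; a pose out of reach is approached as far as the arm can. A call with a number of a shift or a turn outside -1 to 1 is refused whole. A call with a gripper value outside its range is refused whole. "hand" is the closure, from -1 (fully open) to 1 (shut), set as the call begins (left out, the last holds). The fingers move at their own pace and stop on an object; "grip_force" is the grip in N (left out, the last holds). Time passes only in rows, so rows that do not move let the fingers close, or fill a call up. It gives the time, the measured TCP pose, the force, the opening and the grip force at its end, in the units of the state.
- bot.get_state(): the state, without advancing time (a new reading comes with each control period).
- get_image(name): name is "scene" or "top"; returns a dict with "img" (480x640x3 uint8, red, green, blue), "mtx" (3x3 intrinsics, pixels), "dist_coeffs" ([k1, k2, p1, p2, k3] as OpenCV has them; the pictures are not rectified), "eye" and "attitude" of the camera in the world. Camera axes: x right, y down, z forward; pixel columns grow to the right and rows downward; lengths in m; the calibration is good to about 2 mm. A picture is of the moment at which its call begins. There is no depth.
- workorder.job_done(): hands the job in; it is judged then, once.
The state is a dict: "t": time; "joint_positions": joint angles; "joint_velocities": joint speeds; "tau": joint torques, N m; "eef_pos": TCP position; "ee_rot": TCP orientation; "contact_force": force on the tool from outside, world axes, zero at the start; "moment": the same for the moment, N m; "opening": finger opening in m; "grip_force": force on a finger pad.
Only numpy, scipy, OpenCV 4.12 (cv2) and the standard library are available. Lean on these libraries where they do the work, as an engineer would, in place of code of your own. Each camera call takes 0.05 s, during which the arm holds its last target. There are 200 camera calls.

## Task

Tighten the clamp on the rock core by turning its bar knob clockwise until it has clicked past its detent. Then draw the spring gauge's pull handle out until the index bar is level with the set pointer, without pulling clearly past it, hold it there for a full second, and ease the handle gently all the way back home (never let it snap back), so that the tell-tale rider is left standing level with the set pointer. Leave the set pointer where it is, and do not disturb the bottle, the can and the loose lump of rock.

Things in the scene. Friction and masses are not known exactly. Their poses are not given: they have to be found in the camera images.
- rig: Pull-test rig fixed to the table: aluminium base plate 130 (x) x 310 (y, from -80 to +230) x 10 mm. Origin on the table under the plate; z up, y along the rig. The clamp stands at y = +170 mm, the grey spring gauge housing lies in the middle, and the pull handle sticks out at the -y end: the gauge is pulled towards the rig's -y.
- gauge_top (a point): Centre of the top of the gauge housing (a grey box 60 (x) x 160 (y) x 35 mm, top 45 mm above the table, with a white scale on it). Axes parallel to the rig's.
- arch_top (a point): Point on top of the clamp's dark steel arch, on the knob's axis, 90 mm above the table. The arch spans x -43 to +61 mm and y -22 to +22 mm from here, over a lying grey rock core of 42 mm diameter. A small steel plunger housing, 10 mm high, stands on the arch at x = +33 to +59 mm. Axes parallel to the rig's.
- knob_grip (a point): Grip point of the clamp's black bar knob, on its vertical axis, 126 mm above the table. The bar is 44 mm long (along the point's x axis, which turns with the knob), 12 mm thick (point y) and stands from 99 to 137 mm above the table, on a steel disc of 44 mm diameter. Pinch the bar across its thickness from above.
- knob (a joint): Angle of the clamp knob, rad, growing clockwise seen from above. It starts between 0 and 0.3, meets the click (a sprung detent, about 0.1 N m) between 0.75 and 1.15 with the crest at 0.95, and comes to a hard stop at 1.45. Past the click means more than 1.05. It stays where it is left.
- handle (a point): Grip point of the black T-shaped pull handle, 79 mm above the table: the middle of an upright plate 64 mm wide (rig x), 12 mm thick (rig y, the pull direction), from 55 to 97 mm above the table, on a 16 mm wide neck and an 8 mm rod (top 34 mm). At home its inner face is 49 mm from the housing's end. Pinch it across its thickness, one finger before, one behind.
- gauge (a joint): How far the gauge is pulled out, m: 0 is fully home (where its spring holds it at the start), limit 0.118. The spring pulls it back with about 3 N at home and 12 N at 0.1 m.
- index_edge (a point): Reading edge (front face, towards -y) of the index bar: a dark steel bar 41 mm long across the scale and 4 mm thick that moves with the handle. Site axes parallel to the rig's.
- pointer_tip (a point): Tip of the set pointer: a steel clip on the +x long edge of the gauge housing, with a small triangular point 12 mm wide reaching in over the scale. It marks how far to pull: the index is level with it when both have the same y in the rig's frame. Site axes parallel to the rig's.
- pointer (a joint): Where the set pointer is clipped, m of travel on the same scale as joint gauge: pulling the gauge to this value brings the index level with it. Between 0.055 and 0.105; it can be shifted only by force.
- telltale_edge (a point): Reading edge (face towards +y) of the tell-tale rider: a brass block 14 x 8 x 14 mm on the -x side of the scale. The index bar pushes it ahead as the gauge is pulled and it stays behind, by friction, at the farthest pull.
- telltale (a joint): Tell-tale position, m of travel on the same scale as joint gauge; starts between 0 and 0.03.
- bottle: Bystander: white plastic bottle with a green cap, 60 mm diameter, 165 mm tall, standing. Origin at the centre of its underside.
- can: Bystander: plain aluminium drinks can, 66 mm diameter, 115 mm tall, standing. Origin at the centre of its underside.
- lump: Bystander: loose faceted lump of pale rock, about 70 mm across and 39 mm high. Origin at the centre of its underside.
- tray: Bystander: fixed cardboard specimen tray with 3 x 3 cells, 180 (x) x 240 (y) x 45 mm. Origin at the centre of its underside.

How it is judged:
On the way, in this order (a step that is already met when the one before it is completed fails the run):
1. the clamp knob has been turned past its click (value of joint knob above 1.05 rad), for 0.2 s.
2. the index bar is held level with the set pointer (within 5 mm) for 0.8 s (y of index_edge in the frame of pointer_tip between -0.005 and 0.005 m), for 0.8 s.
At the end, for the whole second after the job is handed in: The clamp knob is past its click (over 1.05 rad), the gauge is back home (within 5 mm) and at rest, and the tell-tale's edge stands within 5 mm of the set pointer's tip along the scale (value of joint knob above 1.05 rad and value of joint gauge below 0.005 m and y of telltale_edge in the frame of pointer_tip between -0.005 and 0.005 m and velocity of joint gauge between -0.01 and 0.01 m/s); the robot touches nothing.
It fails at once if the gauge is pulled more than 8 mm past the set pointer (y of index_edge in the frame of pointer_tip below -0.008 m).
It fails at once if the handle snaps back (faster than 0.4 m/s) (velocity of joint gauge below -0.4 m/s).
It fails at once if the set pointer is shifted by more than 4 mm (distance of pointer_tip from where it was at the start of the episode above 0.004 m).
It fails at once if the bottle, the can or the lump of rock is moved by more than 20 mm (distance of any of bottle, can, lump from where it was at the start of the episode above 0.02 m).
It also fails if it takes over 58 s, if anything falls off the work surface, if the arm or the gripper's body presses on something with over 40 N, if the wrist force passes 120 N, or if a joint passes its speed limit or range.

## Working session

There is one attempt and no reset: what is moved stays moved. The work goes in short steps, Python scripts to look and compute and a tool call to move; the robot and the scene stay as the last step left them, time stands still between calls to the robot, and variables do not carry over. Pictures are saved under pics/ and viewed, at most 10 in all, crops included, and the job is handed in when it is done.

Besides the shell and the picture viewer there is one more tool, called as a command line: name --argument value ..., lists and objects as JSON in quotes. move_arm: Moves the arm, as the interface text tells. Shift numbers are shares of 0.025 m and turn numbers shares of 4 degrees, none past 1 either way. Its arguments: {"type":"object","properties":{"rows":{"type":"array","items":{"type":"number","minimum":-1,"maximum":1}},"hand":{"type":"number"},"grip_force":{"type":"number"}},"required":["rows"]}

```bash
mkdir -p pics; ls
cat > h.py <<'E'
import numpy as np, cv2
from station import bot, get_image, workorder
def snap(n,fn):
    d=get_image(n); cv2.imwrite('pics/'+fn+'.png',d['img'][:,:,::-1]); np.savez('pics/'+fn+'.npz',**d); return d
def ray(d,uv):
    p=cv2.undistortPoints(np.array(uv,float).reshape(-1,1,2),np.array(d['mtx']),np.array(d['dist_coeffs'])).reshape(-1,2)
    v=np.c_[p,np.ones(len(p))]@np.array(d['attitude']).T
    return np.array(d['eye']),v
def onz(d,uv,z):
    e,v=ray(d,uv); return e+v*((z-e[2])/v[:,2])[:,None]
def proj(d,P):
    R=np.array(d['attitude']).T; t=-R@np.array(d['eye'])
    return cv2.projectPoints(np.array(P,float).reshape(-1,3),cv2.Rodrigues(R)[0],t,np.array(d['mtx']),np.array(d['dist_coeffs']))[0].reshape(-1,2)
E
python3 - <<'E'
from h import *
for n in('scene','top'):
    d=snap(n,n+'0'); print(n,np.round(d['eye'],3),np.round(d['attitude'],3).tolist(),np.round(d['mtx'],0).tolist(),d['dist_coeffs'])
s=bot.get_state(); print(s['t'],s['eef_pos'],np.round(s['ee_rot'],3).tolist(),s['opening'])
E
```

```text
pics
scene [1.201 0.451 0.587] [[-0.348, 0.553, -0.757], [0.937, 0.215, -0.274], [0.011, -0.805, -0.593]] [[478.0, 0.0, 311.0], [0.0, 478.0, 241.0], [0.0, 0.0, 1.0]] [-0.08949792  0.          0.          0.          0.        ]
top [0.435 0.227 1.177] [[0.019, -0.991, 0.132], [-1.0, -0.021, -0.02], [0.022, -0.132, -0.991]] [[624.0, 0.0, 339.0], [0.0, 624.0, 246.0], [0.0, 0.0, 1.0]] [-0.12056245  0.          0.          0.          0.        ]
0.1 [ 0.1500869  -0.60624643  0.2260528 ] [[0.971, 0.24, -0.0], [0.24, -0.971, 0.001], [-0.0, -0.001, -1.0]] 0.09170792040276306
```

View pics/top0.png

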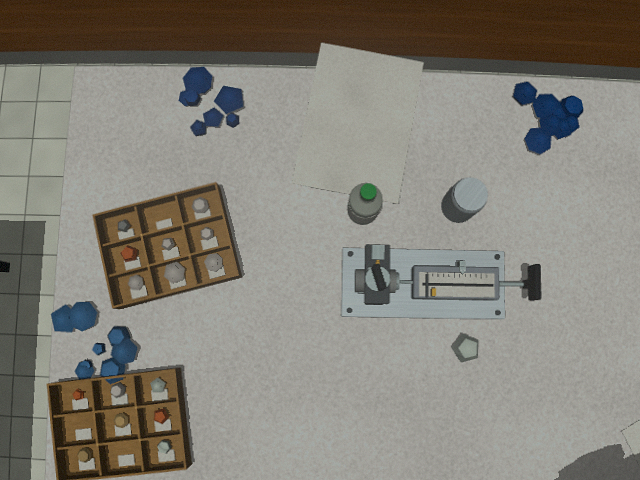

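View pics/scene0.png

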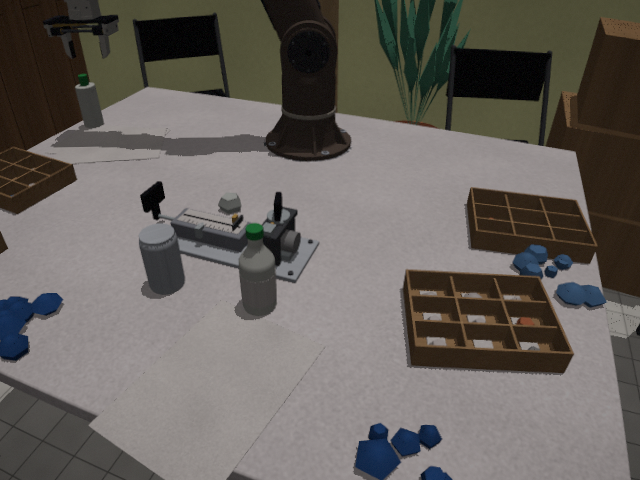

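The top view shows the rig at u 342–505, v 247–319. The knob is at about (377,278), the handle at (534,282), the set pointer at (461,266) and the brass rider at (433,292). The rig's −y points to image right. The bottle is at (366,200), the can at (467,200) and the lump at (465,347).

Run:
```python
import cv2
a=cv2.imread('pics/top0.png')[238:328,338:548]
cv2.imwrite('pics/c0.png',cv2.resize(a,None,fx=3.8,fy=3.8,interpolation=cv2.INTER_CUBIC))
```

```text
(no output)
```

View pics/c0.png

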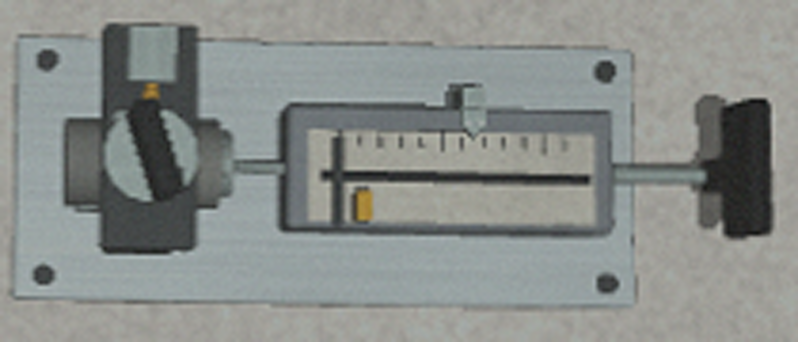

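The crop (3.8×) shows the plate corners at (18,37), (632,48), (635,303) and (12,298). The index bar's front edge is at x≈343, the pointer tip at (473,138) and the rider at 357–372. The knob bar runs from (141,100) to (170,200).

```bash
cat >> h.py <<'E'
def load(fn): return dict(np.load('pics/'+fn+'.npz'))
def c2p(l): return np.array(l,float)/3.8+[338,238]-0.37
E
python3 - <<'E'
from h import *
d=load('top0')
P=onz(d,c2p([(18,37),(632,48),(635,303),(12,298)]),.01)
Q=np.array([(65,230),(65,-80),(-65,-80),(-65,230)])/1000.
# rigid fit
m=P[:,:2].mean(0);q=Q.mean(0);U,S,V=np.linalg.svd((Q-q).T@(P[:,:2]-m));R=(U@V).T;o=m-R@q
print('rig',o,np.degrees(np.arctan2(R[1,0],R[0,0])),np.round((P[:,:2]-o)@R-Q,4).tolist())
def rig(l,z): return np.round((onz(d,c2p(l),z)[:,:2]-o)@R*1000,1).tolist()
print('screws',rig([(46,59),(605,71),(607,284),(43,275)],.01))
print('housing',rig([(285,105),(612,112),(612,232),(283,230)],.045))
print('index front/ptr/telltale +y edge',rig([(343,180)],.048),rig([(473,138)],.048),rig([(357,190)],.055))
print('archtop corners',rig([(103,24),(197,27),(195,250),(102,250)],.09))
k=onz(d,c2p([(133,104),(153,98),(182,192),(160,202)]),.137);print('knob bar',rig([(133,104),(153,98),(182,192),(160,202)],.137))
print('handle top R edge',rig([(770,100),(770,237)],.097), rig([(727,100),(725,235)],.097))
for n,p in dict(arch=(0,170),handle_home=None).items():
    if p: print(n,o+R@(np.array(p)/1000))
s=load('scene0')
def R2W(p): return np.r_[o+R@(np.array(p[:2])/1000),p[2]/1000]
print('reproj scene: knob top, handle corners', proj(s,[R2W((0,170,137)),R2W((32,-119,97)),R2W((-32,-119,97))]).round().tolist())
np.savez('rig.npz',o=o,R=R)
for n,uv,z in(('bottlecap',(368,191),.165),('can',(470,194),.115),('lump',(465,347),.02)):
    w=onz(d,[uv],z)[0];print(n,w.round(3),(R.T@(w[:2]-o)).round(3))
E
```

```text
rig [ 0.5235724  -0.03248206] 0.23399219099719748 [[-0.0007, -0.0008], [-0.0009, -0.0001], [0.0013, 0.0005], [0.0003, 0.0004]]
screws [[53.6, 215.2], [52.2, -66.0], [-54.4, -65.4], [-53.2, 215.3]]
housing [[29.0, 101.0], [28.0, -59.3], [-30.3, -58.4], [-31.2, 101.9]]
index front/ptr/telltale +y edge [[-7.0, 73.4]] [[14.1, 10.1]] [[-12.2, 67.8]]
archtop corners [[60.7, 192.0], [60.0, 148.3], [-43.2, 148.7], [-43.8, 191.4]]
knob bar [[18.8, 181.3], [21.6, 172.5], [-19.7, 159.4], [-24.3, 169.1]]
handle top R edge [[29.4, -120.5], [-34.6, -118.9]] [[29.1, -99.7], [-33.8, -97.4]]
arch [0.52287814 0.13751652]
reproj scene: knob top, handle corners [[276.0, 197.0], [138.0, 195.0], [157.0, 180.0]]
bottlecap [0.662 0.16  0.165] [0.139 0.192]
can [ 0.673 -0.023  0.115] [0.149 0.009]
lump [ 0.404 -0.034  0.02 ] [-0.119 -0.001]
```

move_arm --rows '[0.72,-0.84,0,0,0,0,0.72,-0.84,0,0,0,0,0.72,-0.84,0,0,0,0,0.72,-0.84,0,0,0,0,0.72,-0.84,0,0,0,0,0.72,-0.84,0,0,0,0,0.72,-0.84,0,0,0,0,0.72,-0.84,0,0,0,0,0.72,-0.84,0,0,0,0,0.72,-0.84,0,0,0,0]' --hand -1

```text
t: 0.93
eef_pos: [0.2747, -0.3581, 0.2265]
ee_rot: [[0.971, 0.24, -0.0], [0.24, -0.971, 0.0], [-0.0, -0.0, -1.0]]
contact_force: [0.8, 0.2, -0.2]
opening: 0.0919
grip_force: 0.0
```

move_arm --rows '[0.72,-0.84,0,0,0,0,0.72,-0.84,0,0,0,0,0.72,-0.84,0,0,0,0,0.72,-0.84,0,0,0,0,0.72,-0.84,0,0,0,0,0.72,-0.84,0,0,0,0,0.72,-0.84,0,0,0,0,0.72,-0.84,0,0,0,0,0.72,-0.84,0,0,0,0,0.72,-0.84,0,0,0,0]'

```text
t: 1.77
eef_pos: [0.3989, -0.1112, 0.2266]
ee_rot: [[0.971, 0.24, -0.0], [0.24, -0.971, -0.0], [-0.0, 0.0, -1.0]]
contact_force: [0.2, -0.2, -0.7]
opening: 0.0922
grip_force: 0.0
```

move_arm --rows '[0.72,-0.84,0,0,0,0,0.72,-0.84,0,0,0,0,0.72,-0.84,0,0,0,0,0.72,-0.84,0,0,0,0,0.72,-0.84,0,0,0,0,0.72,-0.84,0,0,0,0,0.72,-0.84,0,0,0,0,0.72,-0.84,0,0,0,0,0.72,-0.84,0,0,0,0,0,0,0,0,0,0]'

```text
t: 2.6
eef_pos: [0.5117, 0.1155, 0.2266]
ee_rot: [[0.969, 0.246, 0.001], [0.246, -0.969, 0.003], [0.001, -0.003, -1.0]]
contact_force: [0.1, 0.5, 1.0]
opening: 0.0917
grip_force: 0.0
```

move_arm --rows '[0,0,0,0,0,-1,0,0,0,0,0,-1,0,0,0,0,0,-1,0,0,0,0,0,-1,0,0,0,0,0,-1,0,0,0,0,0,-1,0,0,0,0,0,-1,0,0,0,0,0,-1,0,0,0,0,0,-1,0,0,0,0,0,-1]'

```text
t: 3.43
eef_pos: [0.5102, 0.1094, 0.2264]
ee_rot: [[0.587, 0.81, -0.001], [0.81, -0.587, -0.0], [-0.001, -0.0, -1.0]]
contact_force: [-0.4, -0.6, 0.5]
opening: 0.0919
grip_force: 0.0
```

Run:
```python
from h import *
s=bot.get_state(); print(s['t'],s['eef_pos'],np.round(s['ee_rot'],3).tolist(),np.round(s['joint_positions'],2))
```

```text
3.4333 [0.51020815 0.10936447 0.2263916 ] [[0.587, 0.81, -0.001], [0.81, -0.587, -0.0], [-0.001, -0.0, -1.0]] [ 0.18  0.34 -0.64  1.78  0.23  1.09 -1.16]
```

move_arm --rows '[0,0,0,0,0,-1,0,0,0,0,0,-1,0,0,0,0,0,-1,0,0,0,0,0,-1,0,0,0,0,0,-1,0,0,0,0,0,-1,0,0,0,0,0,-1,0,0,0,0,0,-1,0,0,0,0,0,-1,0,0,0,0,0,-1]'

```text
t: 4.27
eef_pos: [0.5102, 0.1093, 0.2264]
ee_rot: [[-0.071, 0.997, -0.001], [0.997, 0.071, -0.0], [-0.0, -0.001, -1.0]]
contact_force: [-0.6, -0.2, -0.5]
opening: 0.0917
grip_force: 0.0
```

move_arm --rows '[0,0,0,0,0,-1,0,0,0,0,0,-1,0,0,0,0,0,-1,0,0,0,0,0,-1,0,0,0,0,0,-1,0,0,0,0,0,-1,0,0,0,0,0,-1,0,0,0,0,0,-1,0,0,0,0,0,-1,0,0,0,0,0,-1]'

```text
t: 5.1
eef_pos: [0.5102, 0.1093, 0.2264]
ee_rot: [[-0.696, 0.718, -0.001], [0.718, 0.696, -0.001], [0.0, -0.001, -1.0]]
contact_force: [0.7, 0.5, 0.7]
opening: 0.0917
grip_force: 0.0
```

move_arm --rows '[0,0,0,0,0,-1,0,0,0,0,0,-1,0,0,0,0,0,-1,0,0,0,0,0,-1,0,0,0,0,0,-1,0,0,0,0,0,-1,0,0,0,0,0,-1,0,0,0,0,0,-1,0,0,0,0,0,-1,0,0,0,0,0,-1]'

```text
t: 5.93
eef_pos: [0.5103, 0.1093, 0.2264]
ee_rot: [[-0.995, 0.103, -0.001], [0.103, 0.995, -0.001], [0.001, -0.001, -1.0]]
contact_force: [-0.6, -0.4, -0.4]
opening: 0.0917
grip_force: 0.0
```

move_arm --rows '[0,0,0,0,0,-1,0,0,0,0,0,-1,0,0,0,0,0,-1,0,0,0,0,0,-1,0,0,0,0,0,-1,0,0,0,0,0,-0.6,0,0,0,0,0,0,0,0,0,0,0,0,0,0,0,0,0,0,0,0,0,0,0,0]'

```text
t: 6.77
eef_pos: [0.5105, 0.1097, 0.2267]
ee_rot: [[-0.96, -0.28, -0.0], [-0.28, 0.96, -0.0], [0.0, -0.0, -1.0]]
contact_force: [0.3, -0.6, -0.7]
opening: 0.0918
grip_force: 0.0
```

```bash
cat >> h.py <<'E'
def st(target=None):
    s=bot.get_state();R=np.array(s['ee_rot'])
    print(round(s['t'],2),np.round(s['eef_pos'],4),'yaw',round(np.degrees(np.arctan2(R[1,0],R[0,0])),1),np.round(s['joint_positions'],2),'open',s['opening'])
    if target is not None: print('tool shift rows',np.round(R.T@(np.array(target)-s['eef_pos'])/.025,2))
E
python3 - <<'E'
from h import *
st([.5229,.1375,.108])
E
```

```text
6.77 [0.5105 0.1097 0.2267] yaw -163.8 [ 0.52  0.54 -1.2   1.76  0.53  1.22  1.03] open 0.09182293857556091
tool shift rows [-0.79  0.93  4.75]
```

move_arm --rows '[-0.4,0.47,0,0,0,0,-0.39,0.46,0,0,0,0,0,0,0.8,0,0,0,0,0,0.8,0,0,0,0,0,0.8,0,0,0,0,0,0.8,0,0,0,0,0,0.8,0,0,0,0,0,0.4,0,0,0,0,0,0.35,0,0,0,0,0,0,0,0,0]'

```text
t: 7.6
eef_pos: [0.5225, 0.1374, 0.1068]
ee_rot: [[-0.96, -0.281, -0.002], [-0.281, 0.96, -0.001], [0.002, -0.0, -1.0]]
contact_force: [0.4, 0.2, -0.3]
opening: 0.0917
grip_force: 0.0
```

Run:
```python
from h import *
st([.5229,.1375,.108])
d=snap('scene','s1'); a=d['img'][120:280,180:380,::-1]
cv2.imwrite('pics/c1.png',cv2.resize(a,None,fx=3.7,fy=3.7,interpolation=cv2.INTER_CUBIC))
```

```text
7.6 [0.5225 0.1374 0.1068] yaw -163.7 [ 0.36  0.68 -1.07  1.86  0.69  1.03  0.86] open 0.09166455945363346
tool shift rows [-0.02 -0.   -0.05]
```

View pics/c1.png

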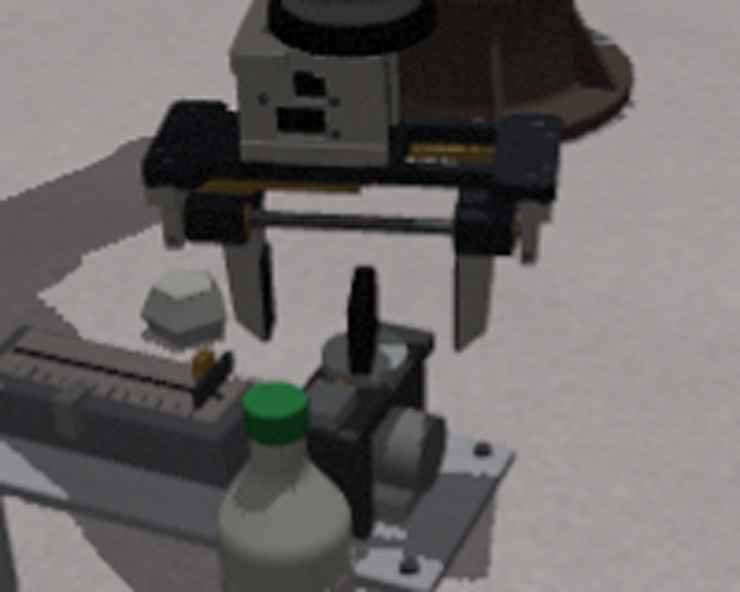

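The crop shows the fingers straddling the bar, with the left finger at x≈260, the bar at 362 and the right finger at 465. The index bar is upright, about as tall as the rider. I'll close now.

move_arm --rows '[0,0,0,0,0,0,0,0,0,0,0,0,0,0,0,0,0,0,0,0,0,0,0,0,0,0,0,0,0,0,0,0,0,0,0,0,0,0,0,0,0,0,0,0,0,0,0,0,0,0,0,0,0,0,0,0,0,0,0,0]' --hand 1 --grip_force 30

```text
t: 8.48
eef_pos: [0.523, 0.1378, 0.108]
ee_rot: [[-0.96, -0.281, -0.0], [-0.281, 0.96, -0.0], [0.0, -0.0, -1.0]]
contact_force: [-0.2, -0.0, -0.3]
opening: 0.0297
grip_force: 0.0
```

Run:
```python
from h import *
st([.5229,.1375,.108]); s=bot.get_state(); print(s['contact_force'],s['moment'],s['grip_force'])
```

```text
8.48 [0.523  0.1378 0.108 ] yaw -163.7 [ 0.36  0.68 -1.07  1.86  0.69  1.03  0.86] open 0.0297450353227642
tool shift rows [ 0.01 -0.01 -0.  ]
[-0.23217822 -0.00054076 -0.25722971] [ 0.10405811 -0.08119654  0.02285205] 0.0
```

move_arm --rows '[0,0,0,0,0,0,0,0,0,0,0,0,0,0,0,0,0,0,0,0,0,0,0,0,0,0,0,0,0,0,0,0,0,0,0,0,0,0,0,0,0,0,0,0,0,0,0,0,0,0,0,0,0,0,0,0,0,0,0,0]'

```text
t: 9.32
eef_pos: [0.5231, 0.1378, 0.108]
ee_rot: [[-0.96, -0.281, 0.0], [-0.281, 0.96, 0.0], [-0.0, 0.0, -1.0]]
contact_force: [0.3, 0.9, -2.1]
opening: 0.012
grip_force: 29.9
```

move_arm --rows '[0,0,0,0,0,0.7,0,0,0,0,0,0.7,0,0,0,0,0,0.7,0,0,0,0,0,0.7,0,0,0,0,0,0.7,0,0,0,0,0,0.7,0,0,0,0,0,0.7,0,0,0,0,0,0.7,0,0,0,0,0,0.7,0,0,0,0,0,0.7]'

```text
t: 10.15
eef_pos: [0.5231, 0.1379, 0.108]
ee_rot: [[-0.979, 0.205, 0.0], [0.205, 0.979, 0.0], [-0.0, 0.0, -1.0]]
contact_force: [1.2, 0.1, -2.2]
opening: 0.0121
grip_force: 29.9
```

Run:
```python
from h import *
st([.5229,.1375,.108]); s=bot.get_state(); print(s['contact_force'],s['moment'],s['grip_force'])
```

```text
10.15 [0.5231 0.1379 0.108 ] yaw 168.2 [ 0.3   0.62 -0.95  1.86  0.61  0.98  0.45] open 0.012147635647205349
tool shift rows [ 0.   -0.02 -0.  ]
[ 1.16837732  0.11364035 -2.23931879] [ 0.21296019 -0.39768424  0.17680915] 29.876154363155365
```

move_arm --rows '[0,0,0,0,0,0.7,0,0,0,0,0,0.7,0,0,0,0,0,0.7,0,0,0,0,0,0.7,0,0,0,0,0,0.7,0,0,0,0,0,0.7,0,0,0,0,0,0.7,0,0,0,0,0,0.7,0,0,0,0,0,0.7,0,0,0,0,0,0.7]'

```text
t: 10.98
eef_pos: [0.5231, 0.1379, 0.108]
ee_rot: [[-0.768, 0.64, 0.0], [0.64, 0.768, 0.0], [-0.0, 0.0, -1.0]]
contact_force: [1.0, 0.3, -1.3]
opening: 0.0121
grip_force: 29.9
```

move_arm --rows '[0,0,0,0,0,0.6,0,0,0,0,0,0.6,0,0,0,0,0,0.5,0,0,0,0,0,0.5,0,0,0,0,0,0.5,0,0,0,0,0,0,0,0,0,0,0,0,0,0,0,0,0,0,0,0,0,0,0,0,0,0,0,0,0,0]'

```text
t: 11.82
eef_pos: [0.5231, 0.1379, 0.108]
ee_rot: [[-0.637, 0.771, 0.0], [0.771, 0.637, 0.0], [0.0, 0.0, -1.0]]
contact_force: [1.7, 1.4, -3.1]
opening: 0.0124
grip_force: 30.1
```

Run:
```python
from h import *
st([.5229,.1375,.108]); s=bot.get_state(); print(s['contact_force'],s['moment'],s['grip_force'])
```

```text
11.82 [0.5231 0.1379 0.108 ] yaw 129.5 [ 0.2   0.56 -0.78  1.87  0.49  0.92 -0.12] open 0.012403178617319866
tool shift rows [-0.01 -0.02 -0.  ]
[ 1.71662398  1.35491287 -3.07301595] [ 0.22085279 -0.6361372   0.42954567] 30.101583302021027
```

move_arm --rows '[0,0,0,0,0,0.4,0,0,0,0,0,0,0,0,0,0,0,0,0,0,0,0,0,0,0,0,0,0,0,0,0,0,0,0,0,0,0,0,0,0,0,0,0,0,0,0,0,0,0,0,0,0,0,0,0,0,0,0,0,0]'

```text
t: 12.65
eef_pos: [0.523, 0.1379, 0.108]
ee_rot: [[-0.614, 0.789, 0.0], [0.789, 0.614, 0.0], [0.0, 0.0, -1.0]]
contact_force: [3.3, 0.7, -3.0]
opening: 0.0126
grip_force: 31.1
```

Run:
```python
from h import *
st(); s=bot.get_state(); print(s['contact_force'],s['moment'],s['grip_force'])
```

```text
12.65 [0.523  0.1379 0.108 ] yaw 127.9 [ 0.2   0.56 -0.78  1.87  0.49  0.91 -0.15] open 0.012631199446810902
[ 3.3100014   0.7054914  -3.04183651] [ 0.36236265 -0.79982907  0.69684231] 31.056889180754297
```

move_arm --rows '[0,0,0,0,0,0,0,0,0,0,0,0,0,0,0,0,0,0,0,0,0,0,0,0,0,0,0,0,0,0,0,0,0,0,0,0,0,0,0,0,0,0,0,0,0,0,0,0,0,0,-0.8,0,0,0,0,0,-0.8,0,0,0]' --hand -1

```text
t: 13.48
eef_pos: [0.5221, 0.1374, 0.1475]
ee_rot: [[-0.615, 0.789, -0.003], [0.789, 0.615, -0.001], [0.001, -0.002, -1.0]]
contact_force: [1.9, 0.8, -0.1]
opening: 0.0749
grip_force: 0.0
```

move_arm --rows '[0,0,-1,0,0,0,0,0,-1,0,0,0,0,0,-1,0,0,0,0,0,0,0,0,-1,0,0,0,0,0,-1,0,0,0,0,0,-1,0,0,0,0,0,-1,0,0,0,0,0,-1,0,0,0,0,0,-1,0,0,0,0,0,-1]'

```text
t: 14.32
eef_pos: [0.5229, 0.1377, 0.223]
ee_rot: [[-0.914, 0.405, -0.0], [0.405, 0.914, -0.0], [-0.0, -0.0, -1.0]]
contact_force: [0.1, -0.3, -0.8]
opening: 0.0916
grip_force: 0.0
```

Run:
```python
from h import *
r=np.load('rig.npz');h=r['o']+r['R']@[0,-.115];print(h)
st([*h,.06])
```

```text
[ 0.52404205 -0.1474811 ]
14.32 [0.5229 0.1377 0.223 ] yaw 156.1 [ 0.34  0.47 -0.97  1.73  0.42  1.17  0.4 ] open 0.09161805641348253
tool shift rows [ -4.66 -10.41   6.52]
```

move_arm --rows '[0,0,0,0,0,-1,0,0,0,0,0,-1,0,0,0,0,0,-1,0,0,0,0,0,-1,0,0,0,0,0,-1,0,0,0,0,0,-1,0,-0.8,0,0,0,0,0,-1,0,0,0,0,0,-1,0,0,0,0,0,-1,0,0,0,0]'

```text
t: 15.15
eef_pos: [0.5227, 0.0418, 0.2229]
ee_rot: [[-1.0, 0.001, -0.0], [0.001, 1.0, -0.0], [0.0, -0.0, -1.0]]
contact_force: [0.8, -0.8, -0.2]
opening: 0.0916
grip_force: 0.0
```

move_arm --rows '[0,-1,0,0,0,0,0,-1,0,0,0,0,0,-1,0,0,0,0,0,-1,0,0,0,0,0,-1,0,0,0,0,0,-1,0,0,0,0,0,-1,0,0,0,0,0,-0.6,0,0,0,0,0,0,0,0,0,0,0,0,0,0,0,0]'

```text
t: 15.98
eef_pos: [0.5223, -0.1479, 0.2228]
ee_rot: [[-1.0, 0.004, -0.0], [0.004, 1.0, 0.0], [0.0, 0.0, -1.0]]
contact_force: [0.3, 1.3, -0.3]
opening: 0.0919
grip_force: 0.0
```

Run:
```python
from h import *
st([.524,-.1475,.06])
d=snap('top','t2'); a=d['img'][238:328,338:548,::-1]
cv2.imwrite('pics/c2.png',cv2.resize(a,None,fx=3.8,fy=3.8,interpolation=cv2.INTER_CUBIC))
```

```text
15.98 [ 0.5223 -0.1479  0.2228] yaw 179.8 [ 0.93  0.53 -1.09  1.72  0.5   1.21  1.28] open 0.09189802767349523
tool shift rows [-0.07  0.01  6.51]
```

View pics/c2.png

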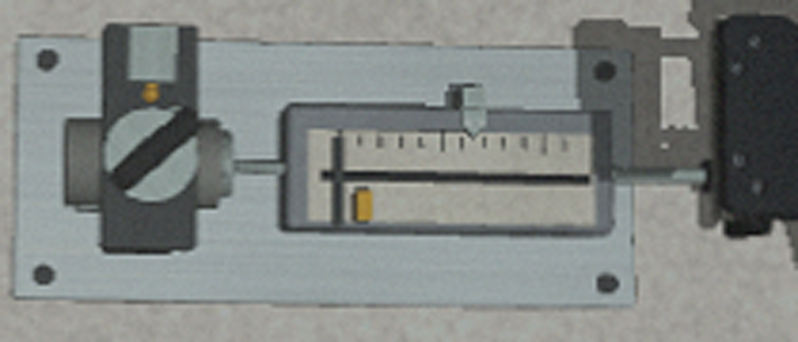

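The crop shows the bar knob now running from (115,183) to (193,113), about 64–67° clockwise of where it was, and the moment rose as at a hard stop. The pointer is unchanged at (473,138). Next I'll zoom in on the gauge in the scene view to get the index height.

Run:
```python
import cv2
a=cv2.imread('pics/scene0.png')[195:260,165:265]
cv2.imwrite('pics/c3.png',cv2.resize(a,None,fx=8,fy=8,interpolation=cv2.INTER_CUBIC))
```

```text
(no output)
```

View pics/c3.png

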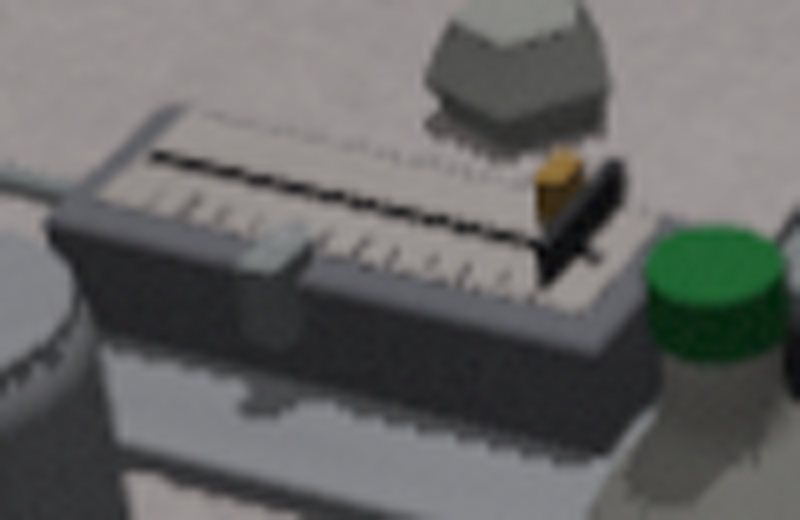

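move_arm --rows '[-0.07,0,0.9,0,0,0,0,0,0.9,0,0,0,0,0,0.9,0,0,0,0,0,0.9,0,0,0,0,0,0.9,0,0,0,0,0,0.9,0,0,0,0,0,0.6,0,0,0,0,0,0.5,0,0,0,0,0,0,0,0,0,0,0,0,0,0,0]'

```text
t: 16.87
eef_pos: [0.5244, -0.1462, 0.0607]
ee_rot: [[-1.0, 0.0, -0.0], [0.0, 1.0, 0.0], [0.0, 0.0, -1.0]]
contact_force: [0.3, -0.1, 0.8]
opening: 0.0918
grip_force: 0.0
```

The zoom shows the index bar's near-end front corner from the bottom at (540,287) to the top at (540,247). The pointer tip is near (315,228), and the clip rises slightly above the housing.

Run:
```python
from h import *
st([.524,-.1475,.06])
t=load('top0');s=load('scene0');r=np.load('rig.npz');o,R=r['o'],r['R']
def tri(a,b):
    e1,v1=ray(t,c2p([a]));e2,v2=ray(s,np.array([b],float)/8+[165,195]-.44);v1,v2=v1[0],v2[0]
    k=np.linalg.lstsq(np.c_[v1,-v2],e2-e1,rcond=None)[0];p=e1+v1*k[0];q=e2+v2*k[1]
    m=(p+q)/2;return np.r_[R.T@(m[:2]-o),m[2]].round(4)*1000,np.round((p-q)*1000,1)
print('idx top',tri((343,130),(540,247)))
print('ptr',tri((473,138),(315,228)))
for z in(.045,.048,.05,.055,.06):
    f=lambda w:np.round(R.T@(w[0][:2]-o)*1000,1)
    print(z,'idx bottom scene',f(onz(s,np.array([[540,287]])/8+[165,195]-.44,z)),'idx top scene',f(onz(s,np.array([[540,247]])/8+[165,195]-.44,z)),'top idx',f(onz(t,c2p([(343,130)]),z)),'top ptr',f(onz(t,c2p([(473,138)]),z)),'scene ptr',f(onz(s,np.array([[315,228]])/8+[165,195]-.44,z)))
```

```text
16.87 [ 0.5244 -0.1462  0.0607] yaw 180.0 [ 0.81  0.7  -0.94  1.89  0.71  0.92  1.1 ] open 0.09181856668235755
tool shift rows [ 0.02 -0.05  0.03]
idx top (array([14.9, 77.6, 61. ]), array([ 1.9, -4.2,  0.9]))
ptr (array([13. , 12.4, 49.5]), array([ 1.8, -3.7,  1. ]))
0.045 idx bottom scene [ 9.8 76. ] idx top scene [-5.7 67.9] top idx [17.3 72.8] top ptr [14.3  9.4] scene ptr [ 7.1 10.8]
0.048 idx bottom scene [13.5 78.3] idx top scene [-1.9 70.2] top idx [17.  73.3] top ptr [14.1 10.1] scene ptr [10.8 13.4]
0.05 idx bottom scene [15.9 79.8] idx top scene [ 0.6 71.7] top idx [16.8 73.7] top ptr [13.9 10.5] scene ptr [13.3 15.1]
0.055 idx bottom scene [22.1 83.5] idx top scene [ 6.9 75.5] top idx [16.4 74.5] top ptr [13.4 11.6] scene ptr [19.5 19.5]
0.06 idx bottom scene [28.3 87.2] idx top scene [13.3 79.3] top idx [15.9 75.3] top ptr [13.  12.7] scene ptr [25.7 23.8]
```

move_arm --rows '[0,0,0,0,0,0,0,0,0,0,0,0,0,0,0,0,0,0,0,0,0,0,0,0,0,0,0,0,0,0,0,0,0,0,0,0,0,0,0,0,0,0,0,0,0,0,0,0,0,0,0,0,0,0,0,0,0,0,0,0]' --hand 1 --grip_force 40

```text
t: 17.7
eef_pos: [0.5243, -0.1472, 0.0605]
ee_rot: [[-1.0, 0.002, -0.0], [0.002, 1.0, -0.0], [0.0, -0.0, -1.0]]
contact_force: [0.0, 0.6, 0.3]
opening: 0.0297
grip_force: 0.0
```

move_arm --rows '[0,0,0,0,0,0,0,0,0,0,0,0,0,0,0,0,0,0,0,0,0,0,0,0,0,0,0,0,0,0,0,0,0,0,0,0,0,0,0,0,0,0,0,0,0,0,0,0,0,0,0,0,0,0,0,0,0,0,0,0]'

```text
t: 18.53
eef_pos: [0.5243, -0.1472, 0.0605]
ee_rot: [[-1.0, 0.002, -0.0], [0.002, 1.0, 0.0], [0.0, 0.0, -1.0]]
contact_force: [0.3, -0.1, -1.2]
opening: 0.0116
grip_force: 40.0
```

Run:
```python
from h import *
st([.524,-.1475,.06]); s=bot.get_state(); print(s['contact_force'],s['moment'],s['grip_force'])
```

```text
18.53 [ 0.5243 -0.1472  0.0605] yaw 179.9 [ 0.82  0.7  -0.94  1.89  0.71  0.92  1.1 ] open 0.011554254180511085
tool shift rows [ 0.01 -0.01  0.02]
[ 0.29660913 -0.14482925 -1.18980278] [ 0.15791884 -0.16619088  0.06678155] 39.99963462352753
```

move_arm --rows '[0,-0.1,0,0,0,0,0,-0.25,0,0,0,0,0,-0.3,0,0,0,0,0,-0.3,0,0,0,0,0,-0.3,0,0,0,0,0,-0.3,0,0,0,0,0,-0.3,0,0,0,0,0,-0.25,0,0,0,0,0,-0.1,0,0,0,0,0,0,0,0,0,0]'

```text
t: 19.37
eef_pos: [0.5243, -0.2011, 0.0605]
ee_rot: [[-1.0, 0.001, 0.0], [0.001, 1.0, 0.002], [-0.0, 0.002, -1.0]]
contact_force: [0.8, 6.8, -1.3]
opening: 0.0121
grip_force: 40.0
```

move_arm --rows '[0,-0.1,0,0,0,0,0,-0.1,0,0,0,0,0,-0.1,0,0,0,0,0,0,0,0,0,0,0,0,0,0,0,0,0,0,0,0,0,0,0,0,0,0,0,0,0,0,0,0,0,0,0,0,0,0,0,0,0,0,0,0,0,0]'

```text
t: 20.2
eef_pos: [0.5243, -0.2078, 0.0605]
ee_rot: [[-1.0, -0.0, 0.0], [-0.0, 1.0, 0.002], [-0.0, 0.002, -1.0]]
contact_force: [0.6, 7.3, -1.2]
opening: 0.0117
grip_force: 40.0
```

Run:
```python
from h import *
st(); s=bot.get_state(); print(s['contact_force'],s['grip_force'])
d=snap('top','t4'); a=d['img'][255:305,405:485,::-1]
cv2.imwrite('pics/c4.png',cv2.resize(a,None,fx=10,fy=10,interpolation=cv2.INTER_CUBIC))
```

```text
20.2 [ 0.5243 -0.2078  0.0605] yaw -180.0 [ 0.91  0.73 -0.94  1.84  0.72  0.95  1.22] open 0.011728818123711158
[ 0.63370524  7.27820139 -1.24335252] 40.0041389465332
```

View pics/c4.png

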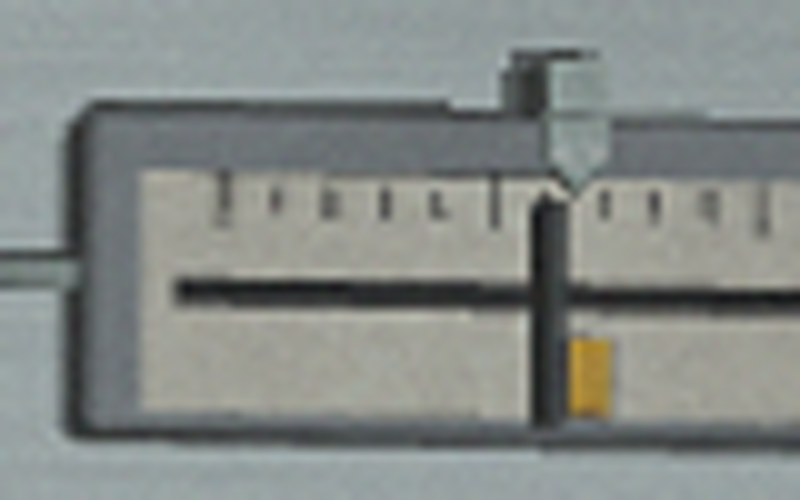

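The crop (10×) shows the index's front edge at x≈568, touching the rider at 569, with the pointer tip at (577,197).

Run:
```python
from h import *
t=load('top0');r=np.load('rig.npz');o,R=r['o'],r['R']
f=lambda c,z:(R.T@(onz(t,np.array([c])/10+[405,255]-.45,z)[0][:2]-o))[1]*1000
p=f((577,197),.0495)
for z in(.057,.059,.061): print(z,f((568,250),z)-p)
```

```text
0.057 3.4048097511516655
0.059 3.8438326895931283
0.061 4.282855628034563
```

move_arm --rows '[0,-0.08,0,0,0,0,0,-0.08,0,0,0,0,0,0,0,0,0,0,0,0,0,0,0,0,0,0,0,0,0,0,0,0,0,0,0,0,0,0,0,0,0,0,0,0,0,0,0,0,0,0,0,0,0,0,0,0,0,0,0,0]'

```text
t: 21.08
eef_pos: [0.5243, -0.2116, 0.0605]
ee_rot: [[-1.0, -0.0, 0.0], [-0.0, 1.0, 0.003], [-0.0, 0.003, -1.0]]
contact_force: [0.5, 8.3, -1.0]
opening: 0.012
grip_force: 40.0
```

Run:
```python
from h import *
st()
d=snap('top','t5'); a=d['img'][255:305,405:485,::-1]
cv2.imwrite('pics/c5.png',cv2.resize(a,None,fx=10,fy=10,interpolation=cv2.INTER_CUBIC))
```

```text
21.08 [ 0.5243 -0.2116  0.0605] yaw -180.0 [ 0.91  0.73 -0.94  1.84  0.72  0.95  1.23] open 0.011987248224395869
```

View pics/c5.png

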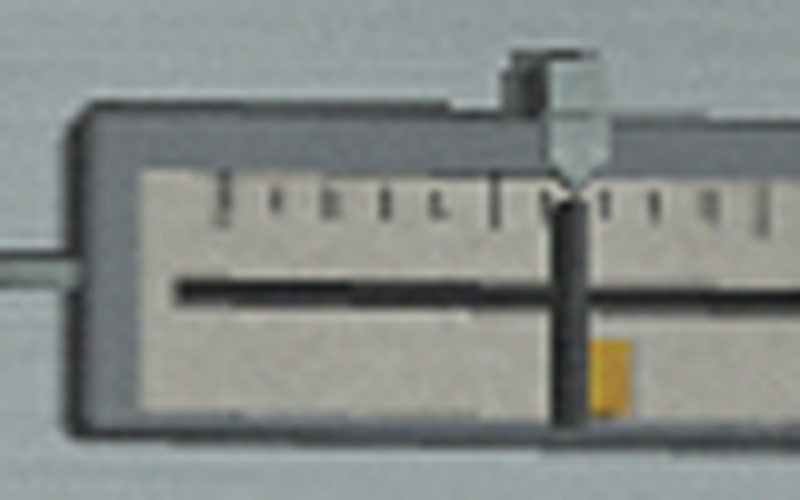

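move_arm --rows '[0,0,0,0,0,0,0,0,0,0,0,0,0,0,0,0,0,0,0,0,0,0,0,0,0,0,0,0,0,0,0,0,0,0,0,0,0,0,0,0,0,0,0,0,0,0,0,0,0,0,0,0,0,0,0,0,0,0,0,0]'

```text
t: 21.97
eef_pos: [0.5243, -0.2116, 0.0605]
ee_rot: [[-1.0, -0.0, 0.0], [-0.0, 1.0, 0.003], [-0.0, 0.003, -1.0]]
contact_force: [-0.1, 8.2, -0.8]
opening: 0.0121
grip_force: 40.0
```

The index front edge is at x≈588. With parallax corrected that is level with the pointer tip at 577. I'll hold a little longer, then ease it home.

move_arm --rows '[0,0,0,0,0,0,0,0,0,0,0,0,0,0,0,0,0,0,0,0,0,0,0,0,0,0,0,0,0,0,0,0.1,0,0,0,0,0,0.15,0,0,0,0,0,0.2,0,0,0,0,0,0.2,0,0,0,0,0,0.2,0,0,0,0]'

```text
t: 22.8
eef_pos: [0.5243, -0.1908, 0.0605]
ee_rot: [[-1.0, 0.0, 0.0], [0.0, 1.0, 0.002], [-0.0, 0.002, -1.0]]
contact_force: [1.4, 5.2, -0.8]
opening: 0.0117
grip_force: 40.0
```

move_arm --rows '[0,0.2,0,0,0,0,0,0.2,0,0,0,0,0,0.2,0,0,0,0,0,0.2,0,0,0,0,0,0.2,0,0,0,0,0,0.2,0,0,0,0,0,0.2,0,0,0,0,0,0.15,0,0,0,0,0,0.1,0,0,0,0,0,0.05,0,0,0,0]'

```text
t: 23.63
eef_pos: [0.5243, -0.1497, 0.0605]
ee_rot: [[-1.0, 0.001, 0.0], [0.001, 1.0, -0.0], [-0.0, -0.0, -1.0]]
contact_force: [0.3, 1.9, -0.6]
opening: 0.0119
grip_force: 40.0
```

Run:
```python
from h import *
st([.5243,-.1470,.0605]); s=bot.get_state(); print(s['contact_force'],s['grip_force'])
```

```text
23.63 [ 0.5243 -0.1497  0.0605] yaw 179.9 [ 0.82  0.7  -0.94  1.89  0.71  0.92  1.1 ] open 0.011881040953500902
tool shift rows [-0.    0.11 -0.  ]
[ 0.26328924  1.88333711 -0.61808548] 39.99911427497864
```

move_arm --rows '[0,0.04,0,0,0,0,0,0.04,0,0,0,0,0,0.03,0,0,0,0,0,0.01,0,0,0,0,0,0,0,0,0,0,0,0,0,0,0,0,0,0,0,0,0,0,0,0,0,0,0,0,0,0,0,0,0,0,0,0,0,0,0,0]'

```text
t: 24.47
eef_pos: [0.5243, -0.1472, 0.0605]
ee_rot: [[-1.0, 0.002, -0.0], [0.002, 1.0, -0.0], [0.0, -0.0, -1.0]]
contact_force: [-0.1, 0.6, -0.5]
opening: 0.0118
grip_force: 40.0
```

move_arm --rows '[0,0,0,0,0,0,0,0,0,0,0,0,0,0,0,0,0,0,0,0,0,0,0,0,0,0,0,0,0,0,0,0,0,0,0,0,0,0,0,0,0,0,0,0,0,0,0,0,0,0,0,0,0,0,0,0,0,0,0,0]' --hand -1

```text
t: 25.3
eef_pos: [0.5243, -0.147, 0.0605]
ee_rot: [[-1.0, 0.002, 0.0], [0.002, 1.0, -0.0], [-0.0, -0.0, -1.0]]
contact_force: [1.4, -0.3, 0.0]
opening: 0.0738
grip_force: 0.0
```

move_arm --rows '[0,0,-0.3,0,0,0,0,0,-0.8,0,0,0,0,0,-0.8,0,0,0,0,0,-0.8,0,0,0,0,0,-0.8,0,0,0,0,0,-0.8,0,0,0,0,0,-0.8,0,0,0,0,0,0,0,0,0,0,0,0,0,0,0,0,0,0,0,0,0]'

```text
t: 26.13
eef_pos: [0.5239, -0.1471, 0.1877]
ee_rot: [[-1.0, 0.002, -0.0], [0.002, 1.0, -0.0], [0.0, -0.0, -1.0]]
contact_force: [-0.3, -0.5, -0.5]
opening: 0.0915
grip_force: 0.0
```

Run:
```python
from h import *
st(); 
d=snap('top','t6'); a=d['img'][170:370,338:548,::-1]
cv2.imwrite('pics/c6.png',cv2.resize(a,None,fx=3,fy=3,interpolation=cv2.INTER_CUBIC))
```

```text
26.13 [ 0.5239 -0.1471  0.1877] yaw 179.9 [ 0.91  0.56 -1.07  1.76  0.54  1.14  1.24] open 0.09152458907589213
```

View pics/c6.png

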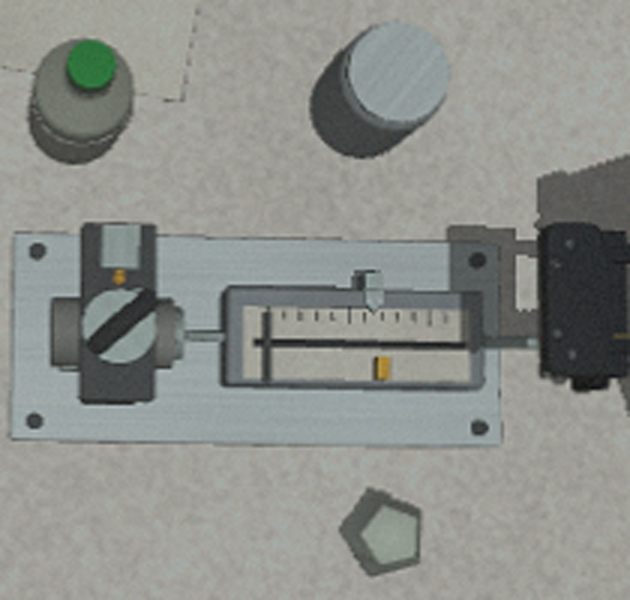

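The final crop shows the index home at x≈271. The rider's edge is at 376 against the pointer tip at 374, level once parallax is allowed for. The knob bar is still turned, the bystanders are unmoved and the gripper is clear, so I'll hand the job in.

```bash
python3 -c "
from station import workorder
print(workorder.job_done())"
```

```text
the job is handed in; nothing more can be done
None
```

I handed the job in at about 26 s (no verdict came back): the knob is turned about 67° clockwise to what felt like its hard stop, the index was held level with the pointer for over a second and eased home, and the final picture shows the tell-tale rider level with the pointer to about a millimetre, with the pointer, bottle, can and lump where they were.

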